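# Slide the pearl vice home in the bench track

## Robot

A 7-joint arm with a two-finger parallel gripper is mounted at the origin on the work surface. World frame = base frame: x ahead of the robot, y to its left, z up, the work surface at z = 0. Lengths are in m, angles in rad, forces in N, time in s.
With the tool pointing down it reaches from about 0.425 to 0.825 m from the base axis. Payload 3.6 kg.
Tool frame: the origin (TCP) lies midway between the tips of the shut fingers; the grasp point (between the pads) lies 19 mm behind it; z points along the fingers, y is the line along which they close (so a half turn about z gives the same grasp; the last joint's range is limited). The gripper opens to 93 mm and grips with 3 to 60 N. Pads are 15 mm wide; open, the fingers measure 128 mm over their backs; the gripper's body (75 mm by 188 mm) begins 65 mm behind the grasp point.
Start: joints at [-1.365, 0.615, -0.013, 1.423, 0.008, 1.103, -0.04], TCP at [0.149, 0.633, 0.219] pointing down, gripper open.
Joint ranges: [-3.12, 3.12], [-0.3, 2.06], [-1.34, 1.32], [0.26, 2.42], [-1.36, 4.5], [0.01, 1.98], [-2.84, 2.84]. Speed limits (rad/s): [2.79, 2.79, 3.14, 3.14, 3.14, 3.14, 3.14].

## Interface

Orientations are given as a unit quaternion [x, y, z, w].
In Python, from rig import ctrl, get_image, get_calibration gives the robot as it stands. The module is installed in compiled form; this text tells all that it offers.
- The arm moves only by the shell command python3 -m inch 'ROWS'. ROWS is JSON, a list that holds one entry, the list of rows, each a list of 7 numbers: the shift along the tool's x, y, z in units of 400 mm (1.0 is 400 mm), then the turn, a rotation vector about the tool's x, y, z in units of 0.5 rad (1.0 is 0.5 rad), then the opening, from 0 (shut) to 1 (fully open). In form: [[[x, y, z, rx, ry, rz, gripper], ...]]. A call has exactly 10 rows; each row is the pose to reach, as a shift and turn from the pose commanded when the call began, along the tool's axes at that moment; what a row does not reach only later rows make up. A row lasts 1/8 s, in which the tool goes at most 62.5 mm and 10.7 degrees, less where a joint would pass 70% of its speed; a pose out of reach is approached as far as the arm can. A call with a number of a shift or a turn outside -1 to 1 is refused whole. A call with a gripper value outside its range is refused whole. The fingers move at their own pace and stop on an object; the grip force is fixed at half the most. Time passes only in rows, so rows that repeat a pose let the fingers close, or fill a call up. It gives the time, the measured TCP pose, the force, the opening and the grip force at its end, in the units of the state.
- ctrl.read_state(): the state, without advancing time (a new reading comes with each control period).
- get_image(name): name is "scene" or "top" or "wrist"; returns (picture, depth): 420x560x3 uint8, red, green, blue; 420x560 float32, m along the optical axis (not along the pixel's ray), 0 where there is no reading.
- get_calibration(name): a dict with "mtx" (3x3 intrinsics, pixels), "dist_coeffs" ([k1, k2, p1, p2, k3] as OpenCV has them; the pictures are not rectified), "R" (3x3) and "t" (3): a world point X has camera coordinates R X + t. Camera axes: x right, y down, z forward; pixel columns grow to the right and rows downward; lengths in m; the calibration is good to about 2 mm. A picture is of the moment at which its call begins: read the wrist's pose just before it. get_calibration takes no time and is no camera call; for the wrist camera it gives the pose at the moment of the call.
- ctrl.finish_job(): hands the job in; it is judged then, once.
The state is a dict: "t": time; "joint_positions": joint angles; "dq": joint speeds; "joint_torque": joint torques, N m; "tcp_pos": TCP position; "eef_rot": TCP orientation; "contact_force": force on the tool from outside, world axes, zero at the start; "moment": the same for the moment, N m; "gripper_width": finger opening in m; "grip_force": force on a finger pad.
Only numpy, scipy, OpenCV 4.12 (cv2) and the standard library are available. Lean on these libraries where they do the work, as an engineer would, in place of code of your own. Each camera call takes 0.05 s, during which the arm holds its last target. There are 200 camera calls.

## Task

Take the pearl vice with the long slim foot and slide it into the aluminium track on the bench: put its foot on the landing in front of the track's open, flared end, then push it in under the lips until it is fully home against the end stop, and let go. Leave the vice with the round foot standing where it is.

Things in the scene. Friction and masses are not known exactly. Their poses are not given: they have to be found in the camera images.
- rail_vice: Loose steel vice, about 0.3 kg. Foot: slim plate with half-round ends, 72 long (x) x 36 wide (y) x 10 mm thick. Above it a neck 22 x 14 mm, then a block to grip, 40 (x) x 24 mm (y), 26 to 66 mm up, its y faces free. On top two jaws hold a white pearl (top at 85 mm). A brass thumbscrew sticks out of the +x face. Origin: centre of the underside, z up. Fits the track either way round.
- track: Fixed aluminium track. Origin: middle of its mouth, at bench height; x points into the track. Flat floor 6 mm up. x -80 to 0: landing, open above, between guide walls (top 20 mm) 80 mm apart narrowing to 44 at the mouth. x 0 to 100: track, 44 wide, 14 mm high inside, under lips (20 to 24 mm up) with a 24 mm slot between for the neck. End stop at x = 100, top 24. Entered only from the landing.
- track_home (a point): Where the rail_vice's origin lies when its foot touches the end stop: on the track's floor, 64 mm in from the mouth along the track's x, 6 mm above the bench; same axes as the track.
- round_vice: The other loose steel vice: same head, block and pearl, but on a round disc foot 60 mm across, 10 mm thick, too wide for the track. To be left alone. Origin: centre of the underside, z up.
There are look-alikes about, which are no part of the job. What is shaped like the rail_vice but purple or turquoise is not meant.

How it is judged:
At the end, for the whole second after the job is handed in: The slim-footed vice stands upright and at rest in the track, its foot under the lips on the track's floor, along the track (either way round) within about 12 degrees and within 12 mm of the end stop, released; the round-footed vice is within 30 mm of where it began (x of rail_vice in the frame of track_home between -0.012 and 0.008 m and y of rail_vice in the frame of track_home between -0.01 and 0.01 m and z of rail_vice in the frame of track_home between -0.005 and 0.006 m and angle between the x axis of rail_vice and the x axis of track, either way round below 0.22 rad and angle between rail_vice's own z axis and vertical below 0.17 rad and linear speed of rail_vice below 0.02 m/s and distance of round_vice from where it was at the start of the episode below 0.03 m); the robot touches nothing.
It fails at once if the round-footed vice is moved by more than 30 mm or tipped over (distance of round_vice from where it was at the start of the episode above 0.03 m or angle between round_vice's own z axis and vertical above 0.5 rad).
It also fails if it takes over 45 s, if anything falls off the work surface, if the arm or the gripper's body presses on something with over 40 N, if the wrist force passes 120 N, or if a joint passes its speed limit or range.

## Working session

There is one attempt and no reset: what is moved stays moved. The work goes in short steps, Python scripts to look and compute and a shell command to move; the robot and the scene stay as the last step left them, time stands still between calls to the robot, and variables do not carry over. Pictures are saved under pics/ and viewed, at most 10 in all, crops included, and the job is handed in when it is done.

```bash
mkdir -p pics; cat > h.py <<'E'
import numpy as np,cv2
from rig import ctrl,get_image,get_calibration
def snap(n):
    c=get_calibration(n); im,d=get_image(n); np.savez(f'{n}.npz',im=im,d=d,**{k:np.array(v) for k,v in c.items()}); return im,d
def world(n,uv,z=None):
    f=np.load(f'{n}.npz'); uv=np.array(uv,float).reshape(-1,2)
    p=cv2.undistortPoints(uv.reshape(-1,1,2),f['mtx'],f['dist_coeffs']).reshape(-1,2)
    r=np.c_[p,np.ones(len(p))]
    if z is None:
        s=np.array([f['d'][int(round(v)),int(round(u))] for u,v in uv])
    else:
        C=-f['R'].T@f['t'].ravel(); s=(z-C[2])/(r@f['R'])[:,2]
    return (r*s[:,None]-f['t'].ravel())@f['R']
E
python3 - <<'E'
from h import *
a,_=snap('scene');b,_=snap('top')
cv2.imwrite('pics/s.png',a[...,::-1]);cv2.imwrite('pics/t.png',b[...,::-1])
print(ctrl.read_state())
E
```

```text
{'t': 0.1, 'joint_positions': array([-1.36549146,  0.61582055, -0.0126235 ,  1.42466514,  0.00814191,
        1.10338127, -0.04040392]), 'dq': array([ 0.00144696, -0.00375238, -0.00102141, -0.00405339,  0.000982  ,
       -0.00083022,  0.00073375]), 'joint_torque': array([ 1.93308870e-04, -4.60041261e+01,  2.09842566e-01, -1.66243923e+01,
       -6.11929293e-02,  1.69746845e-02,  1.01390422e-04]), 'tcp_pos': array([0.14916821, 0.63196071, 0.21762261]), 'eef_rot': array([ 1.15600503e-01,  9.93295166e-01, -1.10728727e-03, -9.93432137e-05]), 'contact_force': array([ 0.22874124,  0.72204314, -0.82709627]), 'moment': array([-0.05119504,  0.04650534,  0.04528039]), 'grip_force': 0.0, 'gripper_width': 0.0925453673132678}
```

View pics/s.png

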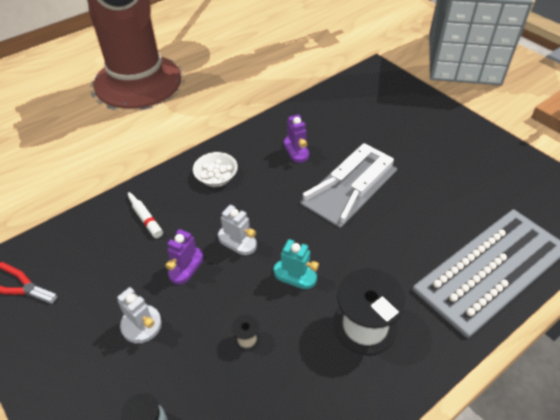

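View pics/t.png

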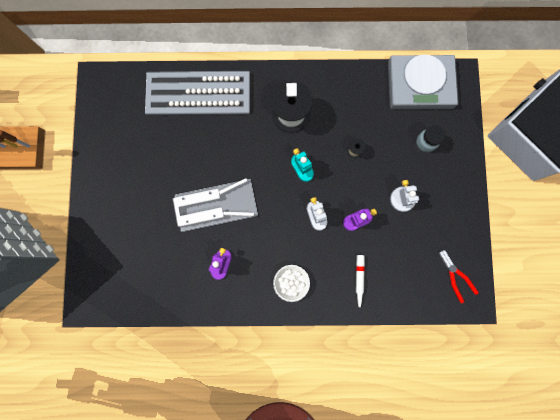

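Candidates, by top-camera pixel:
- Steel slim foot (317,213)
- Steel round foot (404,197)
- Purple (360,218) and (220,263)
- Turquoise (302,165)

My choice is the steel slim one at (317,213). The track is at (215,205), with its flare towards the right. Next is a close crop to check.

```bash
python3 - <<'E'
from h import *
b=np.load('top.npz')['im']
cv2.imwrite('pics/c.png',cv2.resize(b[150:270,165:345],None,fx=4.4,fy=4.4,interpolation=cv2.INTER_CUBIC)[...,::-1])
print(world('top',[[317,213],[316,226],[250,190],[240,214],[185,215],[404,197],[300,200],[235,205]]).round(4))
f=np.load('top.npz');print(f['R'],f['t'],f['mtx'])
E
```

```text
[[ 0.5268 -0.0888  0.0676]
 [ 0.5029 -0.0905  0.0093]
 [ 0.592   0.0676  0.0057]
 [ 0.532   0.0899  0.0187]
 [ 0.5298  0.2186  0.0259]
 [ 0.5645 -0.2912  0.05  ]
 [ 0.5671 -0.0534  0.0018]
 [ 0.5551  0.1032  0.0088]]
[[-0.00771127 -0.99996731 -0.00243165]
 [-0.9927587   0.00794715 -0.11986244]
 [ 0.11987785  0.00148975 -0.99278753]] [-0.01311878  0.52761169  0.89024858] [[394.58345447   0.         285.19613262]
 [  0.         394.58345447 214.86385041]
 [  0.           0.           1.        ]]
```

View pics/c.png

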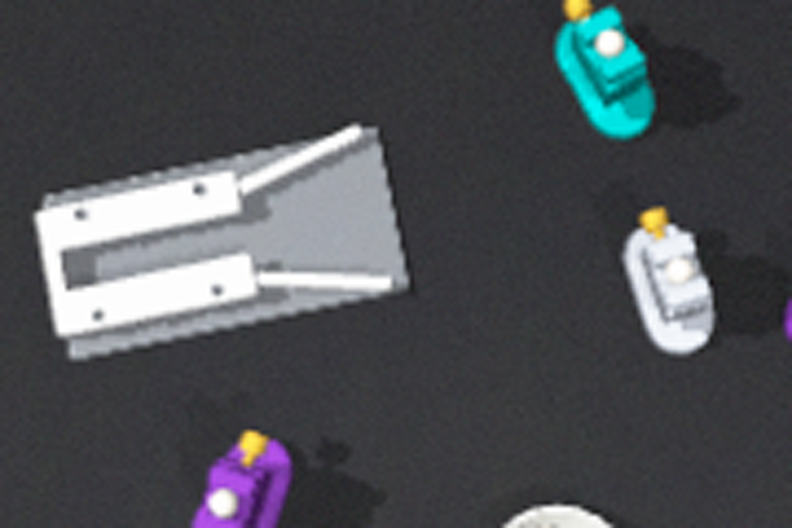

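The crop shows the slim steel foot at (668,285), with its brass screw pointing up. In the track, the mouth is at about (247,234) and the end stop at about (46,274).

```bash
cat >> h.py <<'E'
from scipy.spatial.transform import Rotation as Ro
def delta(p,yaw_y):
    "tool shift/400mm and turn/0.5 to reach TCP p pointing down with tool y at world yaw (deg)"
    s=ctrl.read_state();R=Ro.from_quat(s['eef_rot']);a=np.radians(yaw_y)
    y=np.array([np.cos(a),np.sin(a),0]);z=np.array([0,0,-1.]);T=Ro.from_matrix(np.c_[np.cross(y,z),y,z])
    return (R.inv().apply(np.array(p)-s['tcp_pos'])/.4).round(3),((R.inv()*T).as_rotvec()/.5).round(3)
E
python3 - <<'E'
from h import *
cr=lambda P:np.array(P,float).__add__(.5)/4.4-.5+[165,150]
T=world('top',cr([[247.5,234.5],[46.5,274.5],[238,172],[257,297],[36,212],[57,337]]),.024);print(T.round(4))
d=T[1]-T[0];print(np.degrees(np.arctan2(d[1],d[0])),np.linalg.norm(d),np.linalg.norm(T[2]-T[3]))
print(world('top',cr([[679,268]]),.083),world('top',cr([[654,222]]),.046),world('top',cr([[685,353],[624,262],[714,310]]),.01))
print(delta([.45,.33,.22],107)); print(delta([.48,-.07,.22],107))
E
```

```text
[[0.5581 0.1348 0.024 ]
 [0.5373 0.2425 0.024 ]
 [0.5923 0.1403 0.024 ]
 [0.5243 0.1293 0.024 ]
 [0.5713 0.2491 0.024 ]
 [0.5036 0.236  0.024 ]]
100.93690416807297 0.10974562718464406 0.06895326311284815
[[ 0.53035962 -0.09191149  0.083     ]] [[ 0.55967886 -0.08236231  0.046     ]] [[ 0.4935307  -0.10051651  0.01      ]
 [ 0.54347468 -0.06821569  0.01      ]
 [ 0.51680089 -0.11668231  0.01      ]]
(array([-0.905, -0.562, -0.005]), array([-4.000e-03, -1.000e-03, -1.057e+00]))
(array([-1.208, -1.518, -0.002]), array([-4.000e-03, -1.000e-03, -1.057e+00]))
```

```bash
python3 -m inch '[[[-0.12,-0.07,0,0,0,-0.2,1],[-0.24,-0.14,0,0,0,-0.4,1],[-0.36,-0.21,0,0,0,-0.6,1],[-0.48,-0.28,0,0,0,-0.8,1],[-0.6,-0.35,0,0,0,-1,1],[-0.7,-0.42,0,0,0,-1,1],[-0.8,-0.5,0,0,0,-1,1],[-0.9,-0.56,0,0,0,-1,1],[-0.9,-0.56,0,0,0,-1,1],[-0.9,-0.56,0,0,0,-1,1]]]'
python3 -c "
from h import *
print(delta([.47,-.075,.22],107))"
```

```text
t: 1.35
tcp_pos: [0.4475, 0.3324, 0.2183]
eef_rot: [-0.134, 0.991, 0.0, -0.001]
contact_force: [-0.7, 0.2, 0.2]
gripper_width: 0.0928
grip_force: 0.0
(array([ 0.216, -0.997, -0.005]), array([ 0.001, -0.002, -0.056]))
```

```bash
python3 -m inch '[[[0.03,-0.13,0,0,0,-0.05,1],[0.05,-0.26,0,0,0,-0.05,1],[0.08,-0.39,0,0,0,-0.05,1],[0.1,-0.52,0,0,0,-0.05,1],[0.14,-0.65,0,0,0,-0.05,1],[0.17,-0.78,0,0,0,-0.05,1],[0.2,-0.9,0,0,0,-0.05,1],[0.216,-0.99,0,0,0,-0.05,1],[0.216,-0.99,0,0,0,-0.05,1],[0.216,-0.99,0,0,0,-0.05,1]]]'
python3 - <<'E'
from h import *
im,d=snap('wrist');cv2.imwrite('pics/w.png',im[...,::-1])
f=np.load('wrist.npz');print(-f['R'].T@f['t'],f['R'][2])
q=np.array([[.528,-.092,.01]]);print(cv2.projectPoints(q,cv2.Rodrigues(f['R'])[0],f['t'],f['mtx'],f['dist_coeffs'])[0])
E
```

```text
t: 2.6
tcp_pos: [0.4699, -0.0704, 0.2186]
eef_rot: [-0.148, 0.989, 0.001, -0.0]
contact_force: [-0.2, 0.7, 0.9]
gripper_width: 0.0929
grip_force: 0.0
[ 0.4057376  -0.09022842  0.38462672] [ 0.23252049  0.07224787 -0.96990436]
[[[252.62917443 231.37618933]]]
```

View pics/w.png

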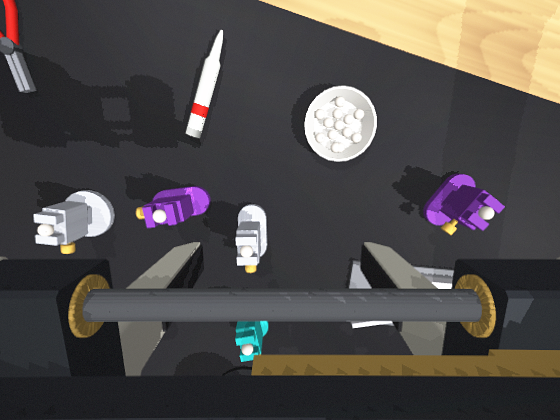

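The wrist view shows the slim steel vice at (252,232), the round one at (78,220) and purple at (175,207). The fingers are either side of it, with plenty of room. I'll enlarge the vice to get its axis.

```bash
python3 - <<'E'
from h import *
b=np.load('wrist.npz')['im']
cv2.imwrite('pics/wc.png',cv2.resize(b[195:280,210:295],None,fx=7,fy=7,interpolation=cv2.INTER_CUBIC)[...,::-1])
E
```

```text
(no output)
```

View pics/wc.png

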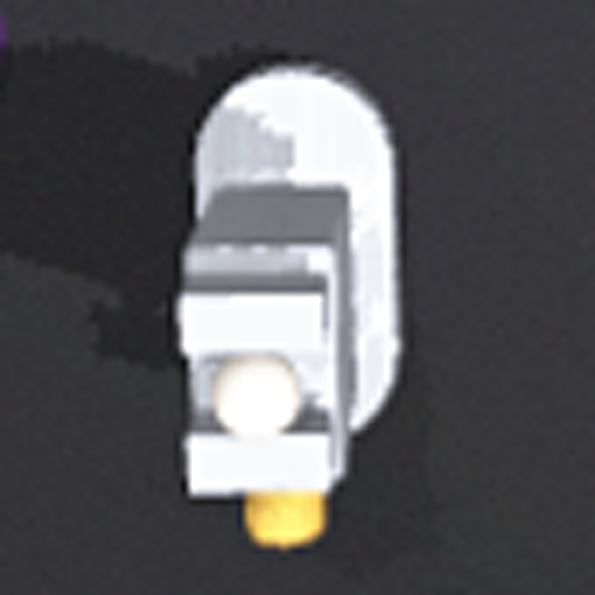

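```bash
python3 - <<'E'
from h import *
cr=lambda P:(np.array(P,float)+.5)/7-.5+[210,195]
E=world('wrist',cr([[393,165],[401,335]]),.005);d=E[1]-E[0];print(E,np.degrees(np.arctan2(d[1],d[0])))
print('end,left',world('wrist',cr([[300,65],[197,150],[197,190]]),.01))
J=world('wrist',cr([[180,296],[324,292],[190,495],[330,492]]),.07);print(J);print('jaw centre',J.mean(0))
d=J[2:].mean(0)-J[:2].mean(0);print(np.degrees(np.arctan2(d[1],d[0])));d=J[0]-J[1];print(np.degrees(np.arctan2(d[1],d[0])),np.linalg.norm(d))
print('pearl',world('wrist',cr([[257,395]]),.078))
E
```

```text
[[ 0.50722143 -0.08056989  0.005     ]
 [ 0.53892078 -0.06971299  0.005     ]] 18.906140617603203
end,left [[ 0.49277447 -0.10215962  0.01      ]
 [ 0.51369168 -0.11593985  0.01      ]
 [ 0.5210615  -0.1139652   0.01      ]]
[[ 0.5200623  -0.10824083  0.07      ]
 [ 0.51281486 -0.08679639  0.07      ]
 [ 0.55211486 -0.09804146  0.07      ]
 [ 0.54503863 -0.0766421   0.07      ]]
jaw centre [ 0.53250766 -0.09243019  0.07      ]
17.570834355018516
-71.32662077646378 0.02263602188442705
pearl [[ 0.52925014 -0.09223207  0.078     ]]
```

```bash
python3 -c "
from h import *
print(delta([.528,-.0915,.12],108));print(delta([.528,-.0915,.031],108))"
```

```text
(array([-0.123, -0.094,  0.246]), array([ 0.003,  0.   , -0.033]))
(array([-0.123, -0.094,  0.469]), array([ 0.003,  0.   , -0.033]))
```

```bash
python3 -m inch '[[[-0.06,-0.05,0,0,0,-0.033,0.65],[-0.123,-0.094,0,0,0,-0.033,0.65],[-0.123,-0.094,0.08,0,0,-0.033,0.65],[-0.123,-0.094,0.16,0,0,-0.033,0.65],[-0.123,-0.094,0.24,0,0,-0.033,0.65],[-0.123,-0.094,0.32,0,0,-0.033,0.65],[-0.123,-0.094,0.4,0,0,-0.033,0.65],[-0.123,-0.094,0.46,0,0,-0.033,0.65],[-0.123,-0.094,0.469,0,0,-0.033,0.65],[-0.123,-0.094,0.469,0,0,-0.033,0.65]]]'
python3 -c "
from h import *
print(delta([.528,-.0915,.031],108))"
```

```text
t: 3.9
tcp_pos: [0.5284, -0.0934, 0.0315]
eef_rot: [-0.155, 0.988, 0.0, 0.0]
contact_force: [0.2, 0.1, 0.7]
gripper_width: 0.0603
grip_force: 0.0
(array([-0.001,  0.005,  0.001]), array([ 0.001,  0.002, -0.005]))
```

```bash
python3 -m inch '[[[0,0.004,0,0,0,0,0],[0,0.004,0,0,0,0,0],[0,0.004,0,0,0,0,0],[0,0.004,0,0,0,0,0],[0,0.004,0,0,0,0,0],[0,0.004,0,0,0,0,0],[0,0.004,-0.05,0,0,0,0],[0,0.004,-0.12,0,0,0,0],[0,0.004,-0.2,0,0,0,0],[0,0.004,-0.2,0,0,0,0]]]'
python3 - <<'E'
from h import *
im,d=snap('wrist')
a,_=snap('scene')
cv2.imwrite('pics/g.png',np.hstack([cv2.resize(im[180:400,120:440],None,fx=1.25,fy=1.25),cv2.resize(a[140:360,100:420],None,fx=1.25,fy=1.25)])[...,::-1])
E
```

```text
t: 5.15
tcp_pos: [0.5285, -0.0933, 0.1122]
eef_rot: [-0.154, 0.988, -0.001, 0.002]
contact_force: [-0.7, 0.6, -4.7]
gripper_width: 0.0237
grip_force: 30.0
```

View pics/g.png

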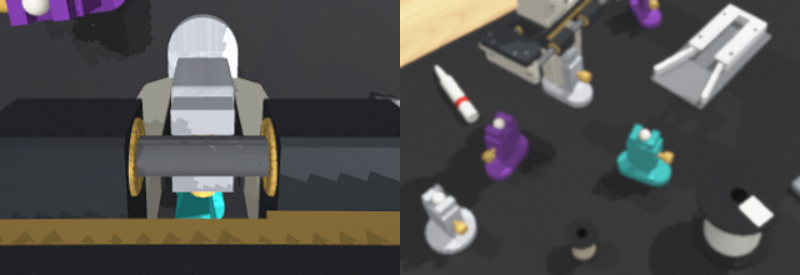

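The vice is held upright, with the foot end at about wrist pixel (283,191). Now I'll measure its offset in the grip and plan the carry.

```bash
python3 - <<'E'
from h import *
s=ctrl.read_state();R=Ro.from_quat(s['eef_rot'])
p=world('wrist',[[204/1.25+120,14/1.25+180]],.0905)[0];print('foot end in tool (mm)',R.inv().apply(p-s['tcp_pos'])*1e3)
a=np.radians(100.9);m=np.array([.558,.1345,0]);x=np.array([np.cos(a),np.sin(a),0])
for X,Z in((-.045,.11),(-.045,.04)):
    print(X,m+x*X,delta(m+x*X+[0,0,Z],10.9))
E
```

```text
foot end in tool (mm) [33.15742364 -0.23184365 19.371957  ]
-0.045 [0.56650929 0.09031186 0.        ] (array([-0.236,  0.406, -0.001]), array([-2.000e-03, -5.000e-03,  3.381e+00]))
-0.045 [0.56650929 0.09031186 0.        ] (array([-0.236,  0.406,  0.174]), array([-2.000e-03, -5.000e-03,  3.381e+00]))
```

```bash
python3 -m inch '[[[0,0,-0.08,0,0,0,0],[-0.04,0.07,-0.1,0,0,0.2,0],[-0.08,0.14,-0.1,0,0,0.4,0],[-0.12,0.21,-0.1,0,0,0.6,0],[-0.16,0.28,-0.1,0,0,0.8,0],[-0.2,0.35,-0.1,0,0,1,0],[-0.236,0.4,-0.1,0,0,1,0],[-0.236,0.406,-0.1,0,0,1,0],[-0.236,0.406,-0.1,0,0,1,0],[-0.236,0.406,-0.1,0,0,1,0]]]'
python3 -m inch '[[[0,0,0,0,0,0.2,0],[0,0,0,0,0,0.4,0],[0,0,0,0,0,0.6,0],[0,0,0,0,0,0.8,0],[0,0,0,0,0,1,0],[0,0,0,0,0,1,0],[0,0,0,0,0,1,0],[0,0,0,0,0,1,0],[0,0,0,0,0,1,0],[0,0,0,0,0,1,0]]]'
python3 -m inch '[[[0,0,0,0,0,0.2,0],[0,0,0,0,0,0.4,0],[0,0,0,0,0,0.6,0],[0,0,0,0,0,0.8,0],[0,0,0,0,0,1,0],[0,0,0,0,0,1,0],[0,0,0,0,0,1,0],[0,0,0,0,0,1,0],[0,0,0,0,0,1,0],[0,0,0,0,0,1,0]]]'
python3 - <<'E'
from h import *
a=np.radians(100.9);m=np.array([.558,.1345,0]);x=np.array([np.cos(a),np.sin(a),0])
print(delta(m+x*-.045+[0,0,.1],10.9))
E
```

```text
t: 6.5
tcp_pos: [0.5672, 0.0881, 0.1506]
eef_rot: [0.096, 0.995, -0.001, -0.001]
contact_force: [-0.8, -0.2, -4.8]
gripper_width: 0.0238
grip_force: 30.0
t: 7.75
tcp_pos: [0.5678, 0.0903, 0.151]
eef_rot: [0.338, 0.941, -0.0, -0.0]
contact_force: [0.4, 0.3, -3.8]
gripper_width: 0.0239
grip_force: 30.0
t: 9.0
tcp_pos: [0.5677, 0.0903, 0.1511]
eef_rot: [0.561, 0.828, -0.0, -0.0]
contact_force: [-0.1, 1.0, -3.5]
gripper_width: 0.0237
grip_force: 30.0
(array([ 0.001, -0.003,  0.128]), array([-0.   , -0.   ,  0.381]))
```

```bash
python3 -m inch '[[[0,-0.003,0,0,0,0.2,0],[0,-0.003,0,0,0,0.381,0],[0,-0.003,0.05,0,0,0.381,0],[0,-0.003,0.1,0,0,0.381,0],[0,-0.003,0.15,0,0,0.381,0],[0,-0.003,0.18,0,0,0.381,0],[0,-0.003,0.19,0,0,0.381,0],[0,-0.003,0.19,0,0,0.381,0],[0,-0.003,0.19,0,0,0.381,0],[0,-0.003,0.19,0,0,0.381,0]]]'
python3 - <<'E'
from h import *
w,_=snap('wrist');t,_=snap('top')
c=cv2.resize(t[165:240,165:275],(560,382),interpolation=cv2.INTER_CUBIC)
cv2.imwrite('pics/p.png',cv2.resize(c,(800,546),interpolation=cv2.INTER_CUBIC)[...,::-1]); cv2.imwrite('pics/pw.png',w[...,::-1])
print(np.load('wrist.npz')['R'])
E
```

```text
t: 10.25
tcp_pos: [0.5671, 0.0899, 0.0756]
eef_rot: [0.637, 0.771, 0.0, 0.0]
contact_force: [-0.3, 0.3, -3.9]
gripper_width: 0.024
grip_force: 30.0
[[ 9.81895914e-01  1.89421134e-01  2.20750470e-04]
 [ 1.83594805e-01 -9.51979695e-01  2.45005322e-01]
 [ 4.66193359e-02 -2.40529196e-01 -9.69521709e-01]]
```

View pics/pw.png

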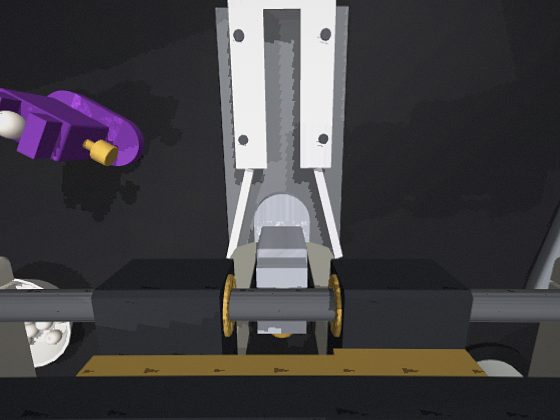

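The view shows the foot nose at (282,193) and the lips' mouth corners at (236,168), (266,168), (301,167) and (331,167). The vice lines up with the slot, so I'll refine the track's axis from here.

```bash
python3 - <<'E'
from h import *
s=ctrl.read_state();R=Ro.from_quat(s['eef_rot'])
P=world('wrist',[[236,168],[266,168],[301,167],[330.5,167],[229,3],[264,10],[300,10],[336,2]],.024)
print((R.inv().apply(P-s['tcp_pos'])*1e3).round(1)); 
for i in range(4):
    d=P[i+4]-P[i];print(np.degrees(np.arctan2(d[1],d[0])))
print('mouth',P[:4].mean(0))
print('nose,sides',(R.inv().apply(world('wrist',[[282,193],[255,218],[309,218]],.054)-s['tcp_pos'])*1e3).round(1))
E
```

```text
[[ 47.  -32.6  51.4]
 [ 47.  -11.1  51.4]
 [ 47.7  14.1  51.4]
 [ 47.7  35.3  51.5]
 [150.  -33.   51.4]
 [146.3 -11.   51.4]
 [146.3  11.8  51.4]
 [150.6  34.4  51.5]]
101.13037678495155
100.8823716685848
102.23408813105043
101.38576702559882
mouth [0.55933419 0.13672124 0.024     ]
nose,sides [[ 34.1   0.4  21.4]
 [ 17.7 -17.   21.4]
 [ 17.7  17.9  21.4]]
```

```bash
python3 -m inch '[[[0.015,0.002,0,0,0,0,0],[0.015,0.002,0.02,0,0,0,0],[0.015,0.002,0.04,0,0,0,0],[0.015,0.002,0.06,0,0,0,0],[0.015,0.002,0.08,0,0,0,0],[0.015,0.002,0.09,0,0,0,0],[0.015,0.002,0.093,0,0,0,0],[0.015,0.002,0.093,0,0,0,0],[0.015,0.002,0.093,0,0,0,0],[0.015,0.002,0.093,0,0,0,0]]]'
```

```text
t: 11.6
tcp_pos: [0.5664, 0.096, 0.0381]
eef_rot: [0.637, 0.771, 0.0, 0.0]
contact_force: [0.2, 0.3, -2.8]
gripper_width: 0.0236
grip_force: 30.0
```

Near the floor and not loaded. Sliding in about 60 mm first.

```bash
python3 -m inch '[[[0.02,0,0,0,0,0,0],[0.04,0,0,0,0,0,0],[0.06,0,0,0,0,0,0],[0.08,0,0,0,0,0,0],[0.1,0,0,0,0,0,0],[0.12,0,0,0,0,0,0],[0.14,0,0,0,0,0,0],[0.15,0,0,0,0,0,0],[0.15,0,0,0,0,0,0],[0.15,0,0,0,0,0,0]]]'
```

```text
t: 12.85
tcp_pos: [0.5551, 0.1543, 0.0379]
eef_rot: [0.637, 0.771, -0.0, 0.0]
contact_force: [0.6, -0.3, -5.1]
gripper_width: 0.0237
grip_force: 30.0
```

```bash
python3 -m inch '[[[0.02,0,0,0,0,0,0],[0.04,0,0,0,0,0,0],[0.06,0,0,0,0,0,0],[0.08,0,0,0,0,0,0],[0.09,0,0,0,0,0,0],[0.1,0,0,0,0,0,0],[0.104,0,0,0,0,0,0],[0.108,0,0,0,0,0,0],[0.11,0,0,0,0,0,0],[0.11,0,0,0,0,0,0]]]'
```

```text
t: 14.1
tcp_pos: [0.5467, 0.198, 0.0379]
eef_rot: [0.637, 0.771, -0.0, 0.0]
contact_force: [0.5, -0.2, -3.7]
gripper_width: 0.0239
grip_force: 30.0
```

Creep on to the stop.

```bash
python3 -m inch '[[[0.002,0,0,0,0,0,0],[0.003,0,0,0,0,0,0],[0.004,0,0,0,0,0,0],[0.005,0,0,0,0,0,0],[0.006,0,0,0,0,0,0],[0.007,0,0,0,0,0,0],[0.008,0,0,0,0,0,0],[0.009,0,0,0,0,0,0],[0.01,0,0,0,0,0,0],[0.01,0,0,0,0,0,0]]]'
```

```text
t: 15.35
tcp_pos: [0.546, 0.2016, 0.0379]
eef_rot: [0.637, 0.771, -0.0, 0.0]
contact_force: [0.7, -1.6, -3.5]
gripper_width: 0.0237
grip_force: 30.0
```

```bash
python3 -m inch '[[[0.001,0,0,0,0,0,0],[0.002,0,0,0,0,0,0],[0.003,0,0,0,0,0,0],[0.004,0,0,0,0,0,0],[0.005,0,0,0,0,0,0],[0.006,0,0,0,0,0,0],[0.007,0,0,0,0,0,0],[0.008,0,0,0,0,0,0],[0.008,0,0,0,0,0,0],[0.008,0,0,0,0,0,0]]]'
```

```text
t: 16.6
tcp_pos: [0.5459, 0.2019, 0.038]
eef_rot: [0.638, 0.77, -0.001, 0.002]
contact_force: [0.3, -6.9, -2.1]
gripper_width: 0.0237
grip_force: 30.0
```

The force rose to 7 N without the tool moving, so it's against the stop. Unload, open, lift.

```bash
python3 -m inch '[[[-0.006,0,0.001,0,0,0,0],[-0.006,0,0.001,0,0,0,0],[-0.006,0,0.001,0,0,0,0.6],[-0.006,0,0.001,0,0,0,0.6],[-0.006,0,0.001,0,0,0,0.6],[-0.006,0,0.001,0,0,0,0.6],[-0.006,0,-0.05,0,0,0,0.6],[-0.006,0,-0.15,0,0,0,0.6],[-0.006,0,-0.28,0,0,0,0.6],[-0.006,0,-0.3,0,0,0,0.6]]]'
python3 -m inch '[[[-0.1,0,-0.1,0,0,0,0.6],[-0.2,0,-0.1,0,0,0,0.6],[-0.25,0,-0.1,0,0,0,0.6],[-0.25,0,-0.1,0,0,0,0.6],[-0.25,0,-0.1,0,0,0,0.6],[-0.25,0,-0.1,0,0,0,0.6],[-0.25,0,-0.1,0,0,0,0.6],[-0.25,0,-0.1,0,0,0,0.6],[-0.25,0,-0.1,0,0,0,0.6],[-0.25,0,-0.1,0,0,0,0.6]]]'
python3 - <<'E'
from h import *
w,_=snap('wrist');s,_=snap('scene')
cv2.imwrite('pics/f.png',np.hstack([w[:300,130:430],cv2.resize(s[100:250,240:440],(400,300))])[...,::-1])
E
```

```text
t: 17.85
tcp_pos: [0.5482, 0.2032, 0.1617]
eef_rot: [0.637, 0.771, 0.003, 0.002]
contact_force: [0.7, -0.1, -0.1]
gripper_width: 0.0557
grip_force: 0.0
t: 19.1
tcp_pos: [0.5646, 0.1046, 0.1979]
eef_rot: [0.637, 0.771, -0.0, 0.0]
contact_force: [-0.1, 0.3, 0.0]
gripper_width: 0.0559
grip_force: 0.0
```

View pics/f.png

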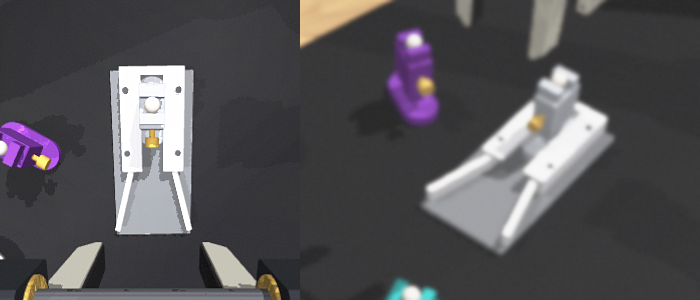

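The vice stands upright in the track, with its pearl at (152,104) in the crop. A quick check of how far in it is, then hand in.

```bash
python3 - <<'E'
from h import *
a=np.radians(101);x=np.array([np.cos(a),np.sin(a),0]);y=np.array([-x[1],x[0],0])
m=world('wrist',[[126+130,171],[179+130,171]],.024).mean(0)
p=world('wrist',[[282,104]],.084)[0]-m;print(p@x,p@y)
if .054<p@x<.072 and abs(p@y)<.008: print(ctrl.finish_job())
E
```

```text
0.06465288537724663 0.00048479172097666903
the job is handed in; nothing more can be done
None
```

I slid the slim-footed pearl vice into the track until it met the end stop and released it there, about 65 mm in from the mouth and within 1 mm of the centreline; the round-footed vice was not touched, and I handed the job in at about 19 s.

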